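# Switch the tin dispenser over to its empty lane

### The job

The left lane of the tin dispenser is full, and two more tins wait behind the stop on its upper shelf. With pushes alone, rock the seesaw gate below the shelf fully over to the right (the right-hand pad of its rocker, in front of the rack, now stands raised), and only then press the stop knob fully down, so that both waiting tins roll by themselves into the empty right lane and come to rest there. Do not touch or lift any tin, and leave the full lane and the other things on the worktop as they are.

Things in the scene. Friction and masses are not known exactly. Their poses are not given: they have to be found in the camera images.
- rack: tin dispenser, fixed wood and aluminium rack 476 wide (y), 92 deep, 242 mm high; origin under its centre on the worktop, x to its back, y to its left end, yaw within 0.28 rad. Feed shelf at upper left, falling 8 degrees to its tip above the gate (y = 18 mm). Left and right of the gate a lane falls outwards to an end panel at y = +-226 mm; left one full, right one empty. Front face at x = -36 mm
- gate (a joint): tilt (rad) of the seesaw gate about a shaft along the rack's x axis, 70 mm above the worktop. Starts at -0.28 to -0.22 (left end down, tins roll left); 0 level; +0.28 fully over against a hard stop (right end down, tins roll right). Friction only, about 3 N at a pad, no spring: it stays where it is left. The board inside and the rocker bar in front are one rigid piece
- right_pad (a point): middle of the top of the right-hand finger pad (wooden, 30 x 30 mm) of the gate's rocker bar, 108 mm in front of the rack's centre line, 70 mm right of the pivot; raised at the start, about 95 mm above the worktop, and about 57 mm above it when fully over (then sloping 0.28 rad down to the right). Free space above it, towards the robot and to the right
- left_pad (a point): the same point on the left-hand pad, 70 mm left of the pivot; low at the start, about 57 mm above the worktop
- stop (a joint): how far the feed stop is pressed down (m): 0 = up, its lip 16 mm out of the feed shelf, holding the waiting tins back; 0.019 = fully down against a hard end, the lip sunk below the shelf. Friction only, about 3 N, no spring: it stays where it is left
- stop_knob (a point): centre of the top of the stop's knob, a wooden disc 22 mm across on an upright 9 mm rod just in front of the rack (47 mm in front of its centre line, 26 mm left of its middle); 277 mm above the worktop when up, 258 mm when down; the highest part of the rack, pressed straight down
- tin_a: waiting tin at the front of the queue on the feed shelf, touching the stop: a closed food tin 75 mm in diameter and 58 mm long, 0.2 kg, lying with its axis along the rack's x axis; origin at the centre of its end nearest the robot
- tin_b: second waiting tin, the same, behind (left of) tin_a on the feed shelf
- full_1: tin at the end of the full left lane, the same kind and lie
- full_2: second tin in the full left lane, next to the gate
- tub: bystander: small yoghurt tub, 72 mm across, 71 mm high; origin under its centre
- spice_jar: bystander: glass spice jar, 45 mm across, 106 mm high; origin under its centre
- salt: bystander: salt shaker, 44 mm across, 90 mm high; origin under its centre
- mug: bystander: low green cup with a handle, 64 x 89 mm, 48 mm high; origin under its centre
- glass: bystander: small tumbler, 49 mm across, 62 mm high, behind the rack; origin under its centre
- lemon: bystander: lemon, about 72 x 57 x 58 mm; origin under its centre
Things that resemble listed ones, but are neither listed nor needed, are in the scene too. Leave any blue look-alike of the tin_a alone. What is shaped like the tin_b but black is not meant.

How it is judged:
By the outcome, as a careful person would: the job done as asked, in the order asked, and still so for the second after the job is handed in, with the robot touching nothing.
It also fails if it takes over 42 s, if anything falls off the work surface, if the arm or the gripper's body presses on something with over 40 N, if the wrist force passes 120 N, or if a joint passes its speed limit or range.

### The arm

A 6-joint arm with a two-finger parallel gripper is mounted at the origin on a cart in front of the work surface, level with it; the furniture and walls round the work are solid. World frame = base frame: x ahead of the robot, y to its left, z up, the work surface at z = 0. Lengths are in mm, angles in rad, forces in N, time in s.
With the tool pointing down it reaches from about 375 to 975 mm from the base axis. Payload 3.8 kg.
Tool frame: the origin (TCP) lies midway between the tips of the shut fingers; the grasp point (between the pads) lies 19 mm behind it; z points along the fingers, y is the line along which they close (so a half turn about z gives the same grasp; the last joint's range is limited). The gripper opens to 85 mm and grips with 20 to 120 N. Pads are 22 mm wide; open, the fingers measure 114 mm over their backs; the gripper's body (76 mm by 85 mm) begins 54 mm behind the grasp point. The pads swing forward as they close: fully open they stand 13 mm farther back than shut.
Start: joints at [1.233, 0.264, 1.604, -0, 1.274, -0.037], TCP at [199.99, 644.688, 231.28] pointing down, gripper open.
Joint ranges: [-2.63, 2.63], [-0.94, 2.18], [0.31, 2.57], [-1.31, 4.45], [0, 2.66], [-2.55, 2.55]. Speed limits (rad/s): [2.57, 2.57, 3.14, 3.14, 3.14, 3.14].

### API

Orientations are given as a unit quaternion [x, y, z, w].
In Python, from plant import * gives the robot as it stands. Calls block until the motion is done:
- move_pose(position, orientation): joint-space move of the TCP to a pose.
- movel(position, orientation=None, vel=150, force_limit=None): straight line of the TCP; orientation=None keeps the orientation; vel is the mean speed in mm/s. With force_limit (N) it stops when the force on the tool has changed by that much, and returns True; else False.
- set_joints(angles): joint-space move.
- command_gripper(opening): finger opening in mm; the grip force is fixed at half the most; returns when the fingers have stopped.
- pause(seconds).
- inverse_kinematics(position, orientation): joint angles nearest the present ones, or None.
- capture(name): name is "side" or "top" or "wrist"; returns the picture (480x640x3 uint8, blue, green, red); there is no depth.
- camera_params(name): a dict with "fx", "fy", "cx", "cy" (pixels), "rvec" (rotation vector, rad) and "tvec" (3), from world to camera coordinates, as OpenCV has them. Camera axes: x right, y down, z forward; pixel columns grow to the right and rows downward; lengths in mm; the calibration is good to about 2 mm. The wrist camera is an equidistant fisheye: a pixel r from the principal point sees the ray r / f radians off the axis. A picture is of the moment at which its call begins: read the wrist's pose just before it. camera_params takes no time and is no camera call; for the wrist camera it gives the pose at the moment of the call.
A pose or a line that the arm cannot do raises MotionError and nothing moves.
- sign_off(): hands the job in; it is judged then, once.
Readings, each from a call of its own:
- read_t(): time.
- read_joints(): joint angles.
- read_joint_velocities(): joint speeds.
- read_joint_efforts(): joint torques, N m.
- read_ee_pos(): TCP position.
- read_eef_rot(): TCP orientation.
- read_contact_force(): force on the tool from outside, world axes, zero at the start.
- read_ft_torque(): the same for the moment, N m.
- read_opening(): finger opening in mm.
- read_gripper_force(): force on a finger pad.
Only numpy, scipy, OpenCV 4.12 (cv2) and the standard library are available. Lean on these libraries where they do the work, as an engineer would, in place of code of your own. Each camera call takes 0.05 s, during which the arm holds its last target. There are 200 camera calls.

## Working session

There is one attempt and no reset: what is moved stays moved. The work goes in short steps, each a Python script; the robot and the scene stay as the last script left them, time stands still between calls to the robot, and variables do not carry over. Pictures are saved under pics/ and viewed, at most 10 in all, crops included, and the job is handed in when it is done.

```bash
mkdir -p pics
python3 - <<'E'
from plant import *
import cv2
for n in("side","top"):
    cv2.imwrite(f"pics/{n}0.png",capture(n)); print(n,camera_params(n))
print(read_t(),read_eef_rot())
E
```

```text
side {'fx': 552.5498248435254, 'fy': 552.5498248435254, 'cx': 319.9241214791659, 'cy': 239.451855633528, 'rvec': array([ 0.48198009, -2.67168014,  1.24451006]), 'tvec': array([ 531.92471108,  249.35736343, 1544.99151938])}
top {'fx': 472.0904599912353, 'fy': 472.0904599912353, 'cx': 320.63883388012664, 'cy': 244.41704831698942, 'rvec': array([ 2.11768205, -2.17816375,  0.14187506]), 'tvec': array([  50.82849594,  570.67978421, 1264.46490118])}
0.1 [ 1.49818972e-01  9.88712907e-01 -1.01296245e-03 -1.92117541e-04]
```

View pics/side0.png

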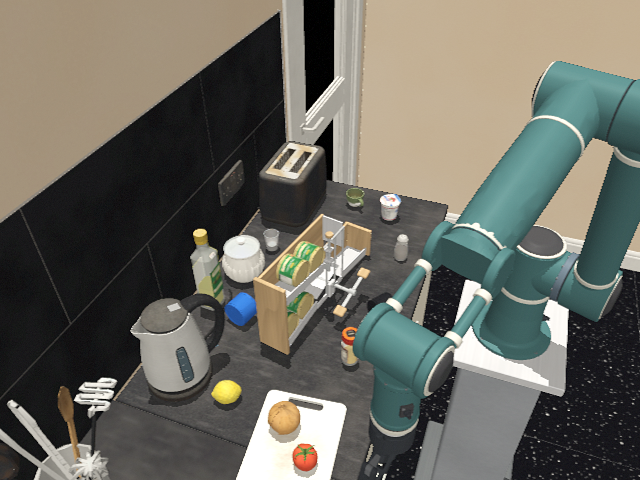

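View pics/top0.png

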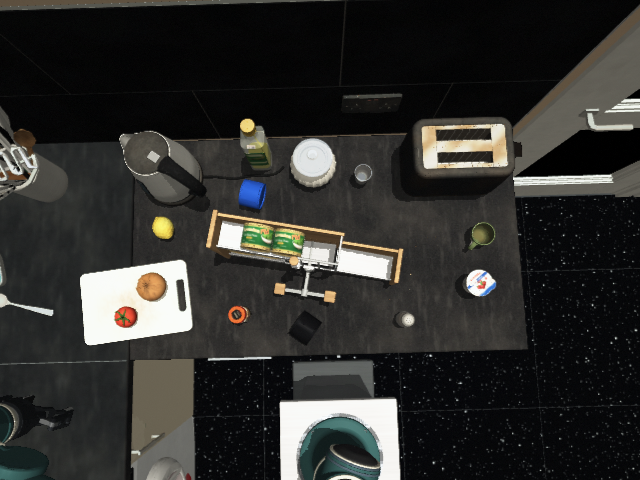

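The side view shows the rack at (310,285), the left pad at (340,311), the right pad at (364,273) and the knob near (330,238). In the top view the rack spans (210..400, 215..280), with the left pad at (279,289), right pad at (329,297) and knob near (295,260).

Possible mix-ups:
- **Right pad:** the other pad at top (279,289), or the wooden rack end panel at (398,265).
- **Knob:** the rack's wooden edges, or the shaft cap at (307,266).
- **Tins:** the blue tin at top (252,195) and the black one at (305,328) are look-alikes to avoid.

I'll use one close crop to check the choice.

Run:
```python
import cv2,numpy as np
s=cv2.imread("pics/side0.png");t=cv2.imread("pics/top0.png")
a=cv2.resize(s[215:335,250:380],None,fx=4,fy=4,interpolation=2)[:, :520]
b=cv2.resize(t[240:310,265:345],None,fx=5,fy=5,interpolation=2)[:, :]
c=np.zeros((480,800,3),np.uint8); c[:,:400]=cv2.resize(s[220:340,285:385],None,fx=4,fy=4,interpolation=2)
c[:350,400:]=b
cv2.imwrite("pics/crop.png",c)
for n,im,r in(("s",s,(220,340,285,385)),("t",t,(240,310,265,345))):
    h=cv2.cvtColor(im,cv2.COLOR_BGR2HSV)
    m=cv2.inRange(h,(8,70,110),(22,200,255)); k=np.zeros_like(m);k[r[0]:r[1],r[2]:r[3]]=m[r[0]:r[1],r[2]:r[3]]
    N,_,st,ce=cv2.connectedComponentsWithStats(k)
    for i in range(1,N):
        if st[i,4]>8: print(n,st[i],ce[i].round(1))
```

```text
s [ 285  220   40   67 1090] [307.8 250.3]
s [343 221  29  35 641] [357.  236.7]
s [325 231   9   7  44] [328.9 234.3]
s [331 243   3   4   9] [332.  244.7]
s [336 245   6  10  34] [338.  249.2]
s [331 251   3   6  16] [332.1 253.8]
s [357 267  14  12  98] [363.2 272.5]
s [285 294  29  46 502] [297.  314.6]
s [333 305  14  12 114] [339.4 310.5]
s [342 327  15  13 100] [348.4 332.7]
t [265 248  36  18 169] [286.2 255.8]
t [284 251   6   3   9] [286.9 252.4]
t [265 256  13   3  15] [270.6 257.4]
t [274 283  12  12 112] [279.3 288.3]
t [324 291  12  12 122] [329.4 296.2]
```

View pics/crop.png

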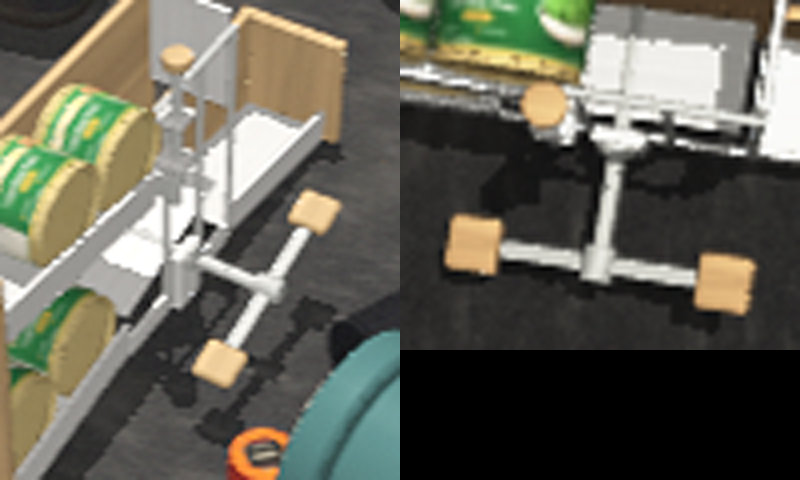

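The crop shows the knob disc at side (329,233.5) and top (294,261). The right pad is at side (363.3,272.5) and top (329.5,296.4), raised; the left pad is at side (339.5,310.5) and top (279.3,288.4), low. Next I triangulate these.

```bash
cat > geo.py <<'E'
from plant import *
import cv2,numpy as np
def PM(n):
    c=camera_params(n);K=np.array([[c['fx'],0,c['cx']],[0,c['fy'],c['cy']],[0,0,1.]])
    R=cv2.Rodrigues(np.array(c['rvec'],float))[0];return K,R,np.array(c['tvec'],float)
def tri(ps,pt):
    P=[K@np.c_[R,t] for K,R,t in map(PM,("side","top"))]
    X=cv2.triangulatePoints(P[0],P[1],np.array(ps,float).reshape(2,1),np.array(pt,float).reshape(2,1)).ravel();return X[:3]/X[3]
def plane(n,p,z):
    K,R,t=PM(n);d=R.T@np.linalg.inv(K)@[*p,1];o=-R.T@t;return o+d*(z-o[2])/d[2]
E
python3 - <<'E'
from geo import *
np.set_printoptions(suppress=True,precision=1)
k=tri((329,233.7),(293.8,260.8));r=tri((363.3,272.5),(329.5,296.4));l=tri((339.5,310.5),(279.5,288.4))
print(k,r,l)
K=plane("top",(293.8,260.8),277);Rr=plane("top",(329.5,296.4),94);L=plane("top",(279.5,288.4),57)
print(K,Rr,L, plane("side",(329,233.7),277),plane("side",(363.3,272.5),94),plane("side",(339.5,310.5),57))
for a,b,c in((k,r,l),(K,Rr,L)):
    d=(c-b)[:2];yaw=np.arctan2(-d[0],d[1]);ex=np.array([np.cos(yaw),np.sin(yaw)]);ey=np.array([-ex[1],ex[0]])
    m=(b+c)[:2]/2;o=m+108*ex;print("yaw",yaw.round(3),"len",np.hypot(*d),"orig",o,"knob pred",o-47*ex+26*ey,"right pred",o-108*ex-70*ey)
for n,p,z in(("salt",(404,320),90),("spice",(238,314),106),("blk1",(288,332),75),("blk2",(305,312),75),("blk3",(321,324),60),("blk4",(305,343),60)): print(n,plane("top",p,z))
print(read_opening())
E
```

```text
[505.   95.7 273.4] [427.8  15.4  88.8] [453.8 149.   54.6]
[503.8  95.2 277. ] [427.   15.3  94. ] [453.2 148.7  57. ] [504.2  99.8 277. ] [426.9  20.8  94. ] [453.5 151.2  57. ]
yaw -0.192 len 136.1267056178754 orig [546.8  61.6] knob pred [505.7  96.1] right pred [427.5  13.5]
yaw -0.194 len 135.90773661394255 orig [546.1  61.2] knob pred [505.   95.7] right pred [426.7  13.3]
salt [ 361. -176.   90.]
spice [388.3 251.8 106. ]
blk1 [337.9 126.5  75. ]
blk2 [388.5  80.8  75. ]
blk3 [355.7  39.6  60. ]
blk4 [307.4  83.3  60. ]
85.33351666942187
```

The measurements agree with the description: pad spacing is 136 mm, heights come out within 5 mm, and the knob lies within 2 mm of where the pads predict it. Now I go above the right pad and push it down with shut fingers.

```bash
cat >> geo.py <<'E'
from scipy.spatial.transform import Rotation as Ro
yaw=-0.193; ex=np.array([np.cos(yaw),np.sin(yaw),0]); ey=np.array([-ex[1],ex[0],0])
def quat(tilt):  # tool y along rack -y.. tool z down, leaning forward by tilt
    z=np.sin(tilt)*ex-np.array([0,0,np.cos(tilt)]); y=ey; x=np.cross(y,z)
    return Ro.from_matrix(np.c_[x,y,z]).as_quat()
KN=np.array([504.5,96.8,277]);RP=np.array([427,15.5,94])
E
python3 - <<'E'
from geo import *
np.set_printoptions(suppress=True,precision=2)
for t in(0,.15,.25,.35):
    print(t,[inverse_kinematics([*RP[:2],z],quat(t)) is not None for z in(330,130,52)])
t=.15
q=quat(t)
print(inverse_kinematics([*RP[:2],330],q),inverse_kinematics([*RP[:2],52],q),inverse_kinematics([*KN[:2],330],quat(0)))
command_gripper(0)
p=read_ee_pos();movel([p[0],p[1],340],vel=250)
move_pose([*RP[:2],340],q);print(read_t(),read_ee_pos())
movel([*RP[:2],115],vel=150)
print(read_t(),read_contact_force())
cv2.imwrite("pics/s1.png",np.vstack([cv2.resize(capture("side")[200:360,260:460],(640,512))]));cv2.imwrite("pics/t1.png",capture("top"))
E
```

```text
0 [True, True, True]
0.15 [True, True, True]
0.25 [True, True, True]
0.35 [True, True, True]
[ 0.   -0.38  2.04 -0.03  1.33 -1.37] [ 0.   -0.11  2.38 -0.04  0.73 -1.35] [ 0.14 -0.09  1.81 -0.    1.42 -1.24]
3.825 [427.26  16.   340.07]
5.475 [-0.22 -1.39 -0.68]
```

View pics/s1.png

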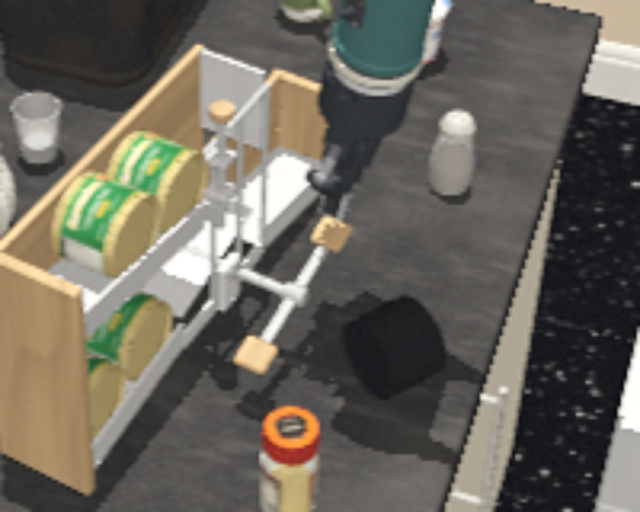

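The shut fingertips, at crop (340,205), hang just above the right pad at (331,233), clear of the rack and the black look-alike. Pushing.

Run:
```python
from geo import *
np.set_printoptions(suppress=True,precision=1)
for i in range(4):
    hit=movel([*RP[:2],45],vel=40,force_limit=18); p=read_ee_pos(); print(hit,p,read_contact_force(),read_t())
    if p[2]<63: break
movel([*RP[:2],140],vel=150)
movel([*RP[:2],340],vel=250)
cv2.imwrite("pics/s2.png",cv2.resize(capture("side")[200:360,260:460],(640,512)))
im=capture("top");cv2.imwrite("pics/t2.png",im);print(read_t())
```

```text
True [427.8  15.7  59.9] [-5.5 -0.7 11.8] 6.85
8.5833
```

View pics/s2.png

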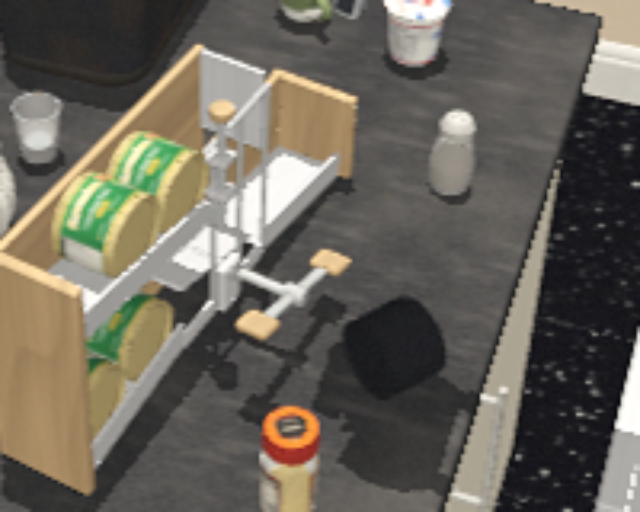

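The gate has rocked over: the right pad at crop (330,262) is low and the left pad at (258,324) is raised. I'll check the tilt numerically before releasing any tins.

Run:
```python
from geo import *
np.set_printoptions(suppress=True,precision=1)
s=capture("side");t=cv2.imread("pics/t2.png")
c={}
for n,im,r in(("s",s,(255,315,325,378)),("t",t,(275,310,265,345))):
    m=cv2.inRange(cv2.cvtColor(im,cv2.COLOR_BGR2HSV),(8,70,110),(22,200,255));k=np.zeros_like(m);k[r[0]:r[1],r[2]:r[3]]=m[r[0]:r[1],r[2]:r[3]]
    N,_,st,ce=cv2.connectedComponentsWithStats(k);c[n]=[ce[i] for i in range(1,N) if st[i,4]>40];print(n,c[n])
for X in ((453.2,150,95),(453.2,150,90),(427,15.5,57),(427,15.5,62)):
    print(X,[ (lambda u:u[:2]/u[2])(K@(R@np.array(X)+T)) for K,R,T in map(PM,("side","top"))])
```

```text
s [array([362.8, 281.3]), array([339.9, 301. ])]
t [array([278.7, 287.9])]
(453.2, 150, 95) [array([340. , 300.7]), array([277.6, 287.8])]
(453.2, 150, 90) [array([340. , 301.9]), array([277.8, 287.9])]
(427, 15.5, 57) [array([363.2, 280.5]), array([329.3, 296.8])]
(427, 15.5, 62) [array([363.3, 279.3]), array([329.3, 296.7])]
```

The left pad is at about 94 mm and the right at 54–57 mm, so the gate is fully over. Now I press the knob.

Run:
```python
from geo import *
np.set_printoptions(suppress=True,precision=1)
movel([*KN[:2],340],quat(0),vel=150)
movel([*KN[:2],292],vel=100)
for i in range(4):
    hit=movel([*KN[:2],246],vel=30,force_limit=20); p=read_ee_pos(); print(hit,p,read_contact_force(),read_t())
    if p[2]<259.5 or p[2]>285: break
pause(.5)
movel([*KN[:2],300],vel=60);movel([400,60,370],vel=200)
move_pose([300,400,370],quat(0)); pause(1)
cv2.imwrite("pics/s3.png",cv2.resize(capture("side")[200:360,260:460],(640,512)))
cv2.imwrite("pics/t3.png",capture("top"));print(read_t())
```

```text
True [504.6  96.9 258. ] [-1.7  0.   3.6] 11.2583
15.8583
```

View pics/s3.png

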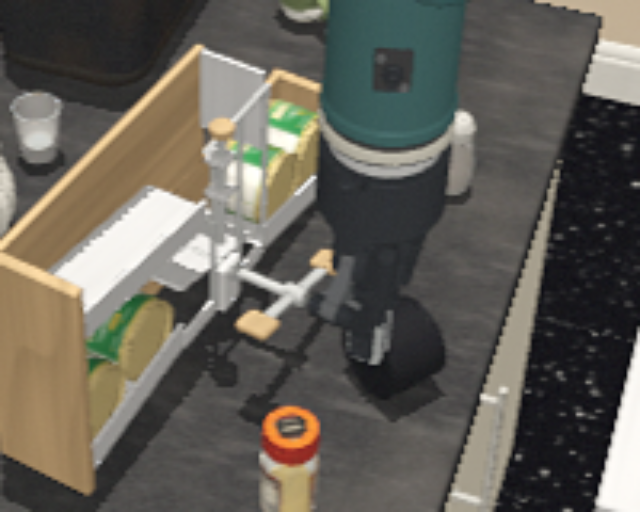

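View pics/t3.png

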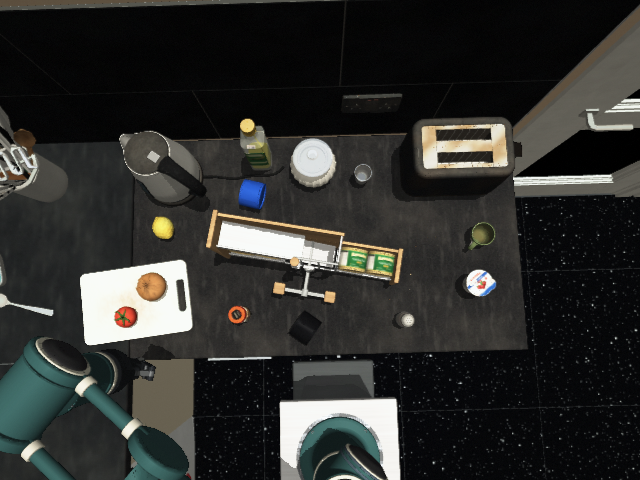

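Both tins now lie in the right lane, at top (354,260) and (381,263). The shelf is empty, the full lane is unchanged, the knob is down, and the bystanders are where they were. The arm is clear of everything.

```bash
python3 -c "
from plant import *
pause(0.5);print(sign_off())"
```

```text
the job is handed in; nothing more can be done
None
```

The job is handed in: the gate was rocked fully right first, then the stop was pressed fully down, and both tins rolled into the right lane and rest there, about 16 s in; in the final pictures nothing else had moved.

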